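Lock the last quarter-turn fastener of the junction box

TASK

The lid of the grey junction box is held by three black wing-head quarter-turn fasteners; two are locked down and one still stands up. Turn the raised one back anticlockwise until its cross-bar lines up with the slot beneath it, push it fully in, then turn it clockwise (seen from above) a full quarter turn to its stop, so that it stays locked down when you let go.

Things in the scene. Friction and masses are not known exactly. Their poses are not given: they have to be found in the camera images.
- wing_grip (a point): Grip point on the black wing of the raised fastener, which stands 18 mm above the two locked ones. The wing is an upright slab 12 mm thick (point x) x 36 mm long (point y) x 34 mm high; the point is on its turning axis (point z, up), 14 mm below its top; raised, it is 111 mm above the bench. A steel cross-bar 38 mm long, 9 mm thick runs along point y on the stem below the wing.
- open_station: Steel plate, 58 x 58 x 8 mm, under the raised fastener; origin under its centre on the lid, 55 mm above the bench. Its slot, 46 x 14 mm, runs along its y axis, which is the long side of the fixed grey box (98 x 238 mm). Three such plates stand 78 mm apart along the lid; the raised fastener may be on any. The two locked wings lie across the box, square to their slots.
- wing_turn (a joint): Turn of the raised fastener, rad: 0 = cross-bar in line with the slot, growing clockwise seen from above; stops at -0.35 and 1.60. Starts between 0.45 and 1.05, so first turn it back anticlockwise to 0 (within about 0.17); after pushing in, 1.57 is locked. It only turns and slides straight down, and friction (0.04 N m) keeps it where it is left.
- wing_push (a joint): How far the raised fastener is pushed in, m: 0 = up (start), 0.020 = fully in, at its stop. A spring lifts it with net 3 N at the top, 6 N fully in. Unless the cross-bar is in line, the plate stops it after 1 mm. From about 0.018 the bar is clear below the plate and can turn; locked and released, it rests at about 0.018, held by the plate.

How it is judged (in metres and radians):
On the way:
1. the fastener is in line with its slot and pushed in (value of joint wing_push above 0.015 m and value of joint wing_turn below 0.5 rad), for 0.1 s.
At the end, for the whole second after the job is handed in: The raised fastener has been pushed in through its slot and turned clockwise to within about 18 degrees of a full quarter turn (at least 1.25 rad), and stays down by itself, at least 15 mm in, at rest (value of joint wing_push above 0.015 m and value of joint wing_turn above 1.25 rad and velocity of joint wing_turn between -0.05 and 0.05 rad/s and velocity of joint wing_push between -0.01 and 0.01 m/s); the robot touches nothing.
It also fails if it takes over 35 s, if anything falls off the work surface, if the arm or the gripper's body presses on something with over 40 N, if the wrist force passes 120 N, or if a joint passes its speed limit or range.

ROBOT

A 6-joint arm with a two-finger parallel gripper is mounted at the origin on a cart in front of the work surface, level with it; the furniture and walls round the work are solid. World frame = base frame: x ahead of the robot, y to its left, z up, the work surface at z = 0. Lengths are in mm, angles in rad, forces in N, time in s.
With the tool pointing down it reaches from about 275 to 825 mm from the base axis. Payload 5.2 kg.
Tool frame: the origin (TCP) lies midway between the tips of the shut fingers; the grasp point (between the pads) lies 19 mm behind it (r.grip_depth is the distance from the TCP to the grasp point, in mm); z points along the fingers, y is the line along which they close (so a half turn about z gives the same grasp; the last joint's range is limited). The gripper opens to 93 mm and grips with 3 to 60 N. Pads are 15 mm wide; open, the fingers measure 128 mm over their backs; the gripper's body (75 mm by 188 mm) begins 65 mm behind the grasp point.
Start: joints at [1.083, 0.259, 1.535, -0, 1.348, -0.203], TCP at [154.509, 527.856, 218.653] pointing down, gripper open.
Joint ranges: [-3.14, 3.14], [-0.91, 2.08], [0.19, 2.58], [-1.22, 4.36], [0.22, 2.71], [-3.12, 3.12]. Speed limits (rad/s): [2.57, 2.57, 3.14, 3.14, 3.14, 3.14].

INTERFACE

Orientations are given as a unit quaternion [x, y, z, w].
In Python, from workcell import readout, vision, ticket, r gives the robot as it stands.
- The arm moves only by the tool arm_command, never from a script. Its argument "steps" is a list of rows, each a list of 5 numbers: the shift along the tool's x, y, z in m, then the turn about the tool's z in degrees, then the closure, from 0 (fully open) to 1 (shut). In form: [[x, y, z, turn, jaw], ...]. A call has 1 to 12 rows; each row is the pose to reach, as a shift and turn from the pose commanded when the call began, along the tool's axes at that moment; what a row does not reach only later rows make up. A row lasts 1/10 s, in which the tool goes at most 50 mm and 8.59 degrees, less where a joint would pass 70% of its speed; a pose out of reach is approached as far as the arm can. A call with a gripper value outside its range is refused whole. The fingers move at their own pace and stop on an object; "grip_force" is the grip in N (left out, the last holds). Time passes only in rows, so rows that repeat a pose let the fingers close. It gives the time, the measured TCP pose, the force, the opening and the grip force at its end, in the units of the state.
- readout.get_state(): the state, without advancing time (a new reading comes with each control period).
- vision.get_image(name): name is "scene" or "top"; returns the picture (420x560x3 uint8, red, green, blue); there is no depth.
- vision.camera_model(name): a dict with "fx", "fy", "cx", "cy" (pixels), "rvec" (rotation vector, rad) and "tvec" (3), from world to camera coordinates, as OpenCV has them. Camera axes: x right, y down, z forward; pixel columns grow to the right and rows downward; lengths in mm; the calibration is good to about 2 mm. A picture is of the moment at which its call begins. camera_model takes no time and is no camera call.
- ticket.job_done(): hands the job in; it is judged then, once.
The state is a dict: "t": time; "joint_positions": joint angles; "joint_vel": joint speeds; "joint_efforts": joint torques, N m; "ee_pos": TCP position; "ee_rot": TCP orientation; "wrist_force": force on the tool from outside, world axes, zero at the start; "ft_torque": the same for the moment, N m; "width": finger opening in mm; "finger_force": force on a finger pad.
Only numpy, scipy, OpenCV 4.12 (cv2) and the standard library are available. Lean on these libraries where they do the work, as an engineer would, in place of code of your own. Each camera call takes 0.05 s, during which the arm holds its last target. There are 200 camera calls.

## Working session

There is one attempt and no reset: what is moved stays moved. The work goes in short steps, Python scripts to look and compute and a tool call to move; the robot and the scene stay as the last step left them, time stands still between calls to the robot, and variables do not carry over. Pictures are saved under pics/ and viewed, at most 10 in all, crops included, and the job is handed in when it is done.

Besides the shell and the picture viewer there is one more tool, called after "Emit:" by a JSON object that holds its "fn" and its "kwargs", one argument or row to a line. arm_command: Moves the arm, as the interface text tells. Its arguments: {"type":"object","properties":{"steps":{"type":"array","items":{"type":"array","items":{"type":"number"}}},"grip_force":{"type":"number"}},"required":["steps"]}

```bash
mkdir -p pics; cat > h.py <<'E'
import numpy as np, cv2
from workcell import readout, vision, ticket, r
def ray(c,uv,z):
    m=vision.camera_model(c);R=cv2.Rodrigues(np.array(m['rvec'],float))[0];t=np.array(m['tvec'],float).ravel()
    d=R.T@np.array([(uv[0]-m['cx'])/m['fx'],(uv[1]-m['cy'])/m['fy'],1]);o=-R.T@t
    return o+d*(z-o[2])/d[2]
def proj(c,p):
    m=vision.camera_model(c);K=np.array([[m['fx'],0,m['cx']],[0,m['fy'],m['cy']],[0,0,1.]])
    return cv2.projectPoints(np.array(p,float).reshape(-1,1,3),np.array(m['rvec'],float),np.array(m['tvec'],float),K,None)[0].reshape(-1,2)
def shot(c,f):
    im=vision.get_image(c)[:,:,::-1].copy();cv2.imwrite('pics/'+f,im);return im
E
python3 - <<'E'
from h import *
for c in('top','scene'):
    shot(c,c+'0.png');m=vision.camera_model(c);R=cv2.Rodrigues(np.array(m['rvec'],float))[0];print(c,-R.T@np.array(m['tvec']).ravel(),m['fx'])
s=readout.get_state();print(s)
E
```

```text
top [ 397.21009541 -113.7433988   971.71841815] 545.5291137646451
scene [ -49.14386246 -369.98630774  737.22529255] 448.40393169773625
{'t': 0.1, 'joint_positions': array([ 1.08323544e+00,  2.59276349e-01,  1.53595344e+00, -7.97353234e-08,
        1.34800442e+00, -2.02810411e-01]), 'joint_vel': array([ 0.00010467, -0.00064491, -0.00385884, -0.00143166, -0.00019827,
        0.00163353]), 'joint_efforts': array([ 3.34187222e-03, -4.38204968e+01, -2.84644514e+01,  7.17728678e-02,
        3.61665851e-02, -4.43027102e-05]), 'ee_pos': array([154.25592411, 527.42001362, 217.90559751]), 'ee_rot': array([ 1.41894660e-01,  9.89881423e-01, -7.72376579e-04, -2.77691542e-04]), 'wrist_force': array([0.15512351, 0.35759308, 0.3062083 ]), 'ft_torque': array([-0.06398515, -0.06637657,  0.00227508]), 'finger_force': 0.0, 'width': 92.94355078186477}
```

View pics/top0.png

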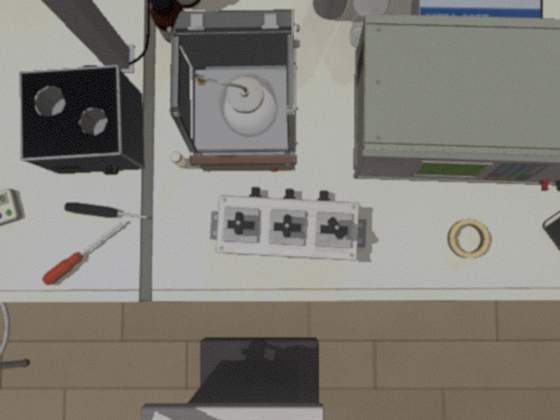

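View pics/scene0.png

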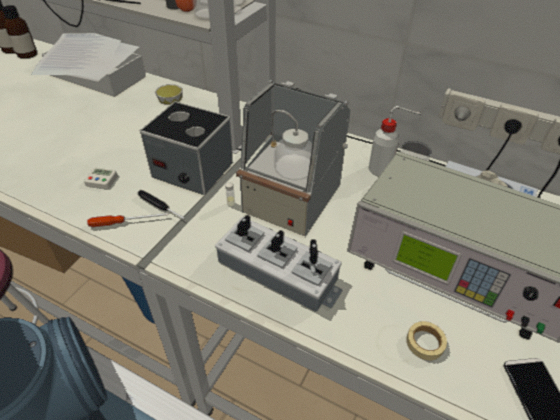

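The box is around (288,228) in the top view. The rightmost fastener, at (335,229), is the raised one: in the scene view it stands taller, at (313,250). I'll take an enlarged crop and some measurements.

```bash
python3 - <<'E'
from h import *
im=cv2.imread('pics/top0.png');sc=cv2.imread('pics/scene0.png')
a=cv2.resize(im[180:275,205:375],None,fx=4.7,fy=4.7,interpolation=cv2.INTER_CUBIC)[:, :799]
cv2.imwrite('pics/a.png',a)
b=cv2.resize(sc[200:310,205:350],None,fx=5.4,fy=5.4,interpolation=cv2.INTER_CUBIC);cv2.imwrite('pics/b.png',b)
# lid contour
g=im.astype(int)
hsv=cv2.cvtColor(im,cv2.COLOR_BGR2HSV)
m=(hsv[...,2]<55).astype('uint8');
n,l,st,ce=cv2.connectedComponentsWithStats(m)
for i in range(1,n):
    x,y,w,h,A=st[i]
    if 205<x<375 and 180<y<275 and A>15: 
        pts=np.argwhere(l==i)[:,::-1]; print(st[i],ce[i],cv2.minAreaRect(pts.astype('float32')))
for uv in[(240,226),(288,227.5),(335,229)]: print(ray('top',uv,75))
E
```

```text
[252 188   7   8  42] [255.42857143 191.83333333] ((255.0, 191.5), (7.0, 6.0), 90.0)
[286 190   7   8  42] [289.42857143 193.88095238] ((289.0, 193.5), (7.0, 6.0), 90.0)
[321 192   6   8  32] [323.65625 194.8125 ] ((323.5, 195.5), (7.0, 5.0), 90.0)
[237 214  16  19  89] [244.16853933 223.53932584] ((244.71896362304688, 222.722412109375), (18.086383819580078, 14.504339218139648), 86.633544921875)
[285 216   7   8  22] [287.95454545 219.31818182] ((288.75, 219.75), (7.77817440032959, 4.242640495300293), 45.0)
[322 219  15  15  70] [329.74285714 227.17142857] ((329.0, 226.0), (14.0, 14.0), 90.0)
[275 224  10   7  30] [279.16666667 226.66666667] ((279.53997802734375, 226.719970703125), (9.758074760437012, 5.515432834625244), 8.130102157592773)
[288 225  12   8  54] [293.90740741 227.88888889] ((293.4615478515625, 227.80767822265625), (6.471832275390625, 11.570852279663086), 78.69007110595703)
[337 227  10  11  45] [342.08888889 231.28888889] ((341.5000305175781, 231.00003051757812), (6.363961219787598, 12.020814895629883), 45.0)
[457.16850519 -23.76400997  75.        ]
[ 454.11144955 -102.98077868   75.        ]
[ 451.08256975 -180.13524296   75.        ]
```

View pics/a.png

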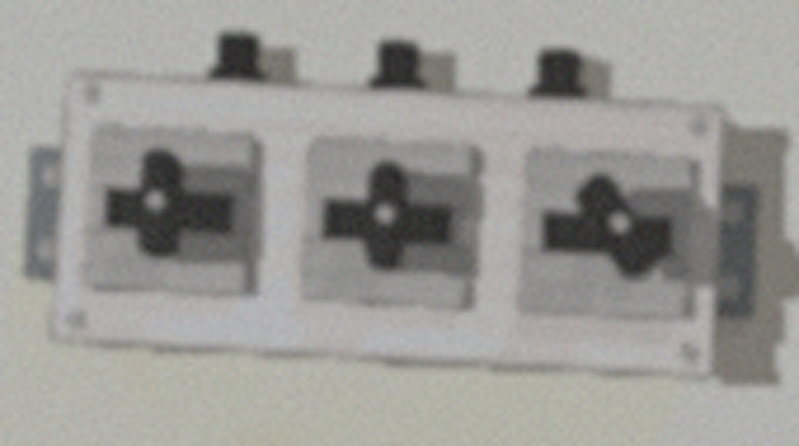

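View pics/b.png

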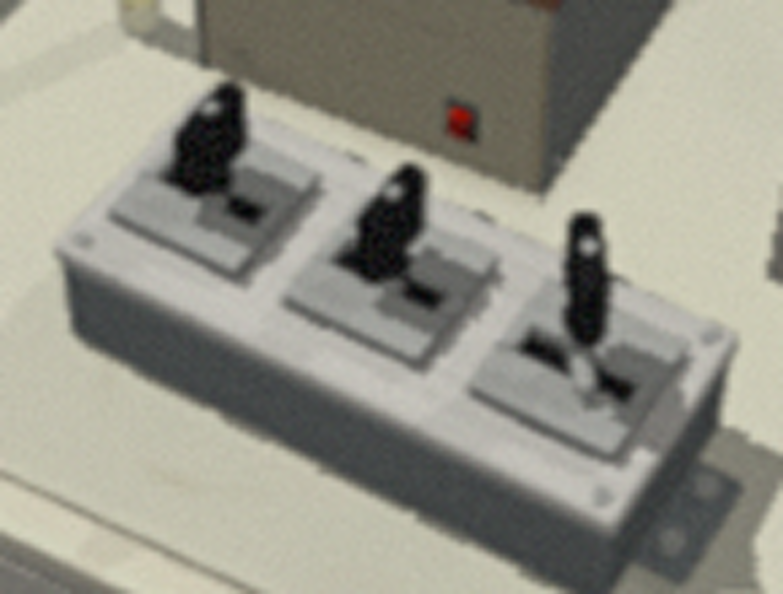

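The crops show the white axis dot on the wing top at top-view pixel (336.9,227.2) and scene-view pixel (314.1,245.7). The wing runs upper left to lower right, about 55° clockwise of the slot. Next I'll triangulate the axis and check the neighbouring objects for clearance.

```bash
cat >> h.py <<'E'
def tri(a,b):
    L=[]
    for c,uv in(('top',a),('scene',b)):
        p=ray(c,uv,0);q=ray(c,uv,300);d=(q-p)/np.linalg.norm(q-p);L.append((p,d))
    A=sum(np.eye(3)-np.outer(d,d) for p,d in L);y=sum((np.eye(3)-np.outer(d,d))@p for p,d in L)
    x=np.linalg.solve(A,y);return x.round(1),np.linalg.norm(np.cross(x-L[0][0],L[0][1])).round(1)
E
python3 - <<'E'
from h import *
T=lambda x,y:((x+.5)/4.7+205-.5,(y+.5)/4.7+180-.5)
S=lambda x,y:((x+.5)/5.4+205-.5,(y+.5)/5.4+200-.5)
print('dot',tri(T(620,222),S(589,247)),ray('top',T(620,222),125),ray('scene',S(589,247),125))
print('dots locked',tri(T(386,213),S(393,192)),ray('top',T(386,213),107),ray('top',T(156,201),107))
c=[ray('top',T(*p),55) for p in[(92,93),(699,125),(688,352),(75,320)]];print('screws',np.round(c,1),'mean',np.mean(c,0))
d=c[1]-c[0]+c[2]-c[3];print('long axis deg',np.degrees(np.arctan2(d[1],d[0])))
a,b=ray('top',T(592,176),125),ray('top',T(648,268),125);d=b-a;print('wing deg',np.degrees(np.arctan2(d[1],d[0])),np.linalg.norm(d))
print('bar',tri((297,160),(308,193)),'bar L',tri((191,160),(243,163)))
print('instr left-front top',tri((357,170),(353,233)),tri((357,152),(362,195)))
E
```

```text
dot (array([ 451.5, -179.2,  127.8]), np.float64(0.6)) [ 451.41546923 -178.8361512   125.        ] [ 454.19030448 -178.8249946   125.        ]
dots locked (array([ 456.4, -102.2,  110.1]), np.float64(0.9)) [ 456.19142238 -101.38241941  107.        ] [460.84482947 -23.4524179  107.        ]
screws [[ 503.9    5.2   55. ]
 [ 490.5 -213.    55. ]
 [ 409.4 -207.6   55. ]
 [ 422.2   11.    55. ]] mean [ 456.50749054 -101.10112115   55.        ]
long axis deg -93.42712029963545
wing deg -149.51819917969175 35.44251058244618
bar (array([ 553. , -118.7,  147.9]), np.float64(0.4)) bar L (array([554.8,  36.5, 162.1]), np.float64(6.0))
instr left-front top (array([ 547.8, -219.4,   89.2]), np.float64(3.4)) (array([ 561.9, -214.5,  176.6]), np.float64(8.6))
```

```bash
python3 - <<'E'
from h import *
im=cv2.imread('pics/top0.png');sc=cv2.imread('pics/scene0.png')
a=cv2.resize(im[130:200,280:380],None,fx=4,fy=4,interpolation=cv2.INTER_CUBIC)
b=cv2.resize(sc[170:270,300:400],None,fx=4,fy=4,interpolation=cv2.INTER_CUBIC)
o=np.zeros((400,800,3),'uint8');o[:280,:400]=a;o[:,400:]=b;cv2.imwrite('pics/c.png',o)
E
```

```text
(no output)
```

View pics/c.png

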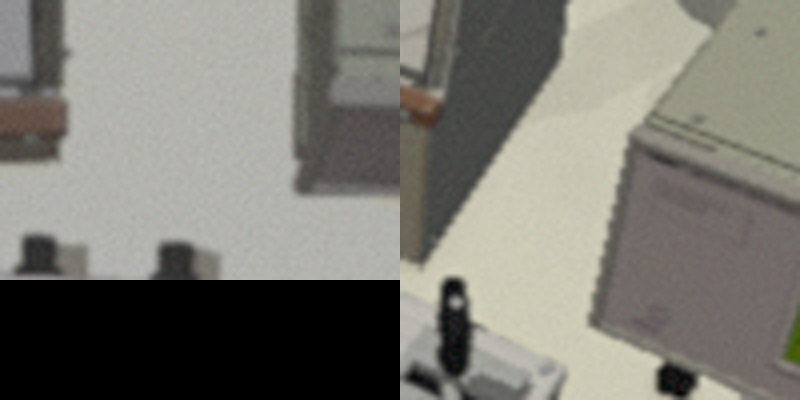

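```bash
python3 - <<'E'
from h import *
print('instr top',tri((363,156.7),(358.7,202.5)),'bot',tri((355,177.5),(348,250.5)),'bar',tri((296.5,163),(308.7,200)))
print('row177', ray('top',(355,177.5),10))
s=readout.get_state()
from scipy.spatial.transform import Rotation as Ro
q=Ro.from_quat(s['ee_rot']).as_matrix();print(q.round(4))
for tx,ty in [(451.8,-179)]:
    v=np.array([tx,ty,0])-s['ee_pos'];print('tool shift',q.T@v, 'to z150',q.T@(v+[0,0,150]))
for th in (-149.5,30.5):
    # want tool x along wing direction
    x=np.array([np.cos(np.radians(th)),np.sin(np.radians(th)),0]);t=q.T@x;print('turn',np.degrees(np.arctan2(t[1],t[0])))
E
```

```text
instr top (array([ 554.3, -218.9,  166.3]), np.float64(2.5)) bot (array([ 541.8, -219.3,   42.6]), np.float64(1.4)) bar (array([ 552.5, -119.6,  129.8]), np.float64(2.2))
row177 [ 546.2337513  -221.69188217   10.        ]
[[-9.597e-01  2.809e-01 -8.000e-04]
 [ 2.809e-01  9.597e-01 -1.500e-03]
 [ 3.000e-04 -1.600e-03 -1.000e+00]]
tool shift [-484.08074451 -594.03724696  218.70103837] to z150 [-484.03115884 -594.27843621   68.70124048]
turn -46.81496495360729
turn 133.1850350463927
```

Clearances are fine, because the instrument is about 166 mm tall and the gripper body stays at about that height or above. Now the approach.

Emit:
{"fn": "arm_command", "kwargs": {
  "steps": [
    [-0.29, -0.356, 0, 80, 0.5],
    [-0.29, -0.356, 0, 80, 0.5],
    [-0.29, -0.356, 0, 80, 0.5],
    [-0.29, -0.356, 0, 80, 0.5],
    [-0.29, -0.356, 0, 80, 0.5],
    [-0.29, -0.356, 0, 80, 0.5],
    [-0.29, -0.356, 0, 80, 0.5],
    [-0.29, -0.356, 0, 80, 0.5],
    [-0.29, -0.356, 0, 80, 0.5],
    [-0.29, -0.356, 0, 80, 0.5],
    [-0.29, -0.356, 0, 80, 0.5],
    [-0.29, -0.356, 0, 80, 0.5]
  ]
}}

```text
t: 1.3
ee_pos: [332.2, 105.5, 218.4]
ee_rot: [0.744, 0.668, -0.0, -0.001]
wrist_force: [0.3, 0.2, 0.7]
width: 46.2
finger_force: 0.0
```

```bash
cat >> h.py <<'E'
def go(tx,ty,tz,yaw):
    from scipy.spatial.transform import Rotation as Ro
    s=readout.get_state();q=Ro.from_quat(s['ee_rot']).as_matrix();v=np.array([tx,ty,tz])-s['ee_pos']
    t=q.T@np.array([np.cos(np.radians(yaw)),np.sin(np.radians(yaw)),0])
    print('t',s['t'],'pos',s['ee_pos'].round(1),'yaw',np.degrees(np.arctan2(q[1,0],q[0,0])).round(1),'j',s['joint_positions'].round(2),'w',s['width'],'F',s['wrist_force'].round(1),'T',s['ft_torque'].round(2))
    print('shift',(q.T@v).round(1),'turn',np.degrees(np.arctan2(t[1],t[0])).round(1))
E
python3 -c "
from h import *
go(451.8,-179,160,30.5)"
```

```text
t 1.3 pos [332.2 105.5 218.4] yaw 83.8 j [-0.02 -0.12  1.95  0.    1.31  0.09] w 46.23528071078992 F [0.3 0.2 0.7] T [-0.09  0.09  0.04]
shift [-269.9  149.8   58.1] turn 53.3
```

Emit:
{"fn": "arm_command", "kwargs": {
  "steps": [
    [-0.27, 0.15, 0.058, 53.3, 0.5],
    [-0.27, 0.15, 0.058, 53.3, 0.5],
    [-0.27, 0.15, 0.058, 53.3, 0.5],
    [-0.27, 0.15, 0.058, 53.3, 0.5],
    [-0.27, 0.15, 0.058, 53.3, 0.5],
    [-0.27, 0.15, 0.058, 53.3, 0.5],
    [-0.27, 0.15, 0.058, 53.3, 0.5],
    [-0.27, 0.15, 0.058, 53.3, 0.5],
    [-0.27, 0.15, 0.058, 53.3, 0.5],
    [-0.27, 0.15, 0.058, 53.3, 0.5]
  ]
}}

```text
t: 2.3
ee_pos: [451.9, -177.6, 160.9]
ee_rot: [0.964, 0.264, -0.0, -0.0]
wrist_force: [-0.6, 0.9, 0.0]
width: 46.6
finger_force: 0.0
```

```bash
python3 -c "
from h import *
go(451.8,-179,97,30.5)
a=shot('scene','d0.png');a=cv2.resize(a[150:310,230:380],None,fx=3.7,fy=3.7,interpolation=cv2.INTER_CUBIC);cv2.imwrite('pics/d.png',a)"
```

```text
t 2.3 pos [ 451.9 -177.6  160.9] yaw 30.6 j [-0.6   0.19  1.77  0.    1.18  0.43] w 46.58649155229743 F [-0.6  0.9  0. ] T [-0.06  0.14  0.01]
shift [-0.8  1.2 63.9] turn 0.1
```

View pics/d.png

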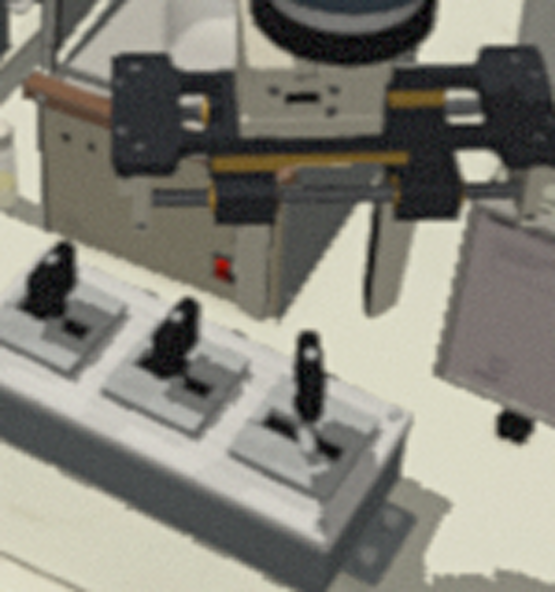

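The open fingers straddle the raised wing, at crop (309,340), with the fingertips above it. I'll descend and close gently.

Emit:
{"fn": "arm_command", "kwargs": {
  "steps": [
    [-0.0005, 0.001, 0.03, 0, 0.5],
    [-0.0005, 0.001, 0.05, 0, 0.5],
    [-0.0005, 0.001, 0.064, 0, 0.5],
    [-0.0005, 0.001, 0.064, 0, 0.5],
    [-0.0005, 0.001, 0.064, 0, 1],
    [-0.0005, 0.001, 0.064, 0, 1],
    [-0.0005, 0.001, 0.064, 0, 1],
    [-0.0005, 0.001, 0.064, 0, 1],
    [-0.0005, 0.001, 0.064, 0, 1],
    [-0.0005, 0.001, 0.064, 0, 1]
  ],
  "grip_force": 15
}}

```text
t: 3.35
ee_pos: [451.3, -179.5, 96.5]
ee_rot: [0.965, 0.262, -0.0, -0.002]
wrist_force: [-1.4, 5.7, 4.3]
width: 11.8
finger_force: 15.0
```

```bash
python3 -c "
from h import *
go(451.8,-179,97,86.6)"
```

```text
t 3.35 pos [ 451.3 -179.5   96.5] yaw 30.4 j [-0.61  0.27  1.85  0.    1.03  0.43] w 11.789318279631287 F [-1.4  5.7  4.3] T [1.   0.45 0.09]
shift [ 0.7 -0.2 -0.5] turn -56.2
```

Gripped: the opening reads 11.8 mm, as it should for a 12 mm wing. Now I'll turn back anticlockwise by 56°.

Emit:
{"fn": "arm_command", "kwargs": {
  "steps": [
    [0, -0.0005, 0, 0, 1],
    [0, -0.0005, 0, -7, 1],
    [0, -0.0005, 0, -14, 1],
    [0, -0.0005, 0, -21, 1],
    [0, -0.0005, 0, -28, 1],
    [0, -0.0005, 0, -35, 1],
    [0, -0.0005, 0, -42, 1],
    [0, -0.0005, 0, -49, 1],
    [0, -0.0005, 0, -56, 1],
    [0, -0.0005, 0, -56, 1],
    [0, -0.0005, 0, -56, 1]
  ],
  "grip_force": 30
}}

```text
t: 4.45
ee_pos: [453.0, -180.6, 97.2]
ee_rot: [0.73, 0.683, 0.001, 0.001]
wrist_force: [3.2, 4.6, 2.7]
width: 12.0
finger_force: 30.0
```

```bash
python3 -c "
from h import *
go(451.8,-179,97,86.6)
a=shot('scene','e0.png');a=cv2.resize(a[170:310,230:370],None,fx=4,fy=4,interpolation=cv2.INTER_CUBIC);cv2.imwrite('pics/e.png',a)"
```

```text
t 4.45 pos [ 453.  -180.6   97.2] yaw 86.2 j [-0.61  0.27  1.85  0.    1.02 -0.54] w 12.040695796313736 F [3.2 4.6 2.7] T [ 0.82 -0.55  0.09]
shift [ 1.5 -1.3  0.2] turn -0.4
```

View pics/e.png

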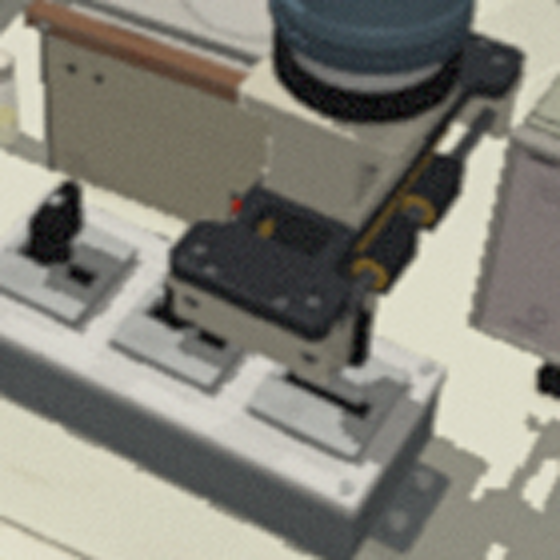

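The slot plate is visible below the gripper and the turn reads 86.2°, which is in line. Now I'll push in.

Emit:
{"fn": "arm_command", "kwargs": {
  "steps": [
    [0.001, 0, 0.003, -0.4, 1],
    [0.001, 0, 0.006, -0.4, 1],
    [0.001, 0, 0.009, -0.4, 1],
    [0.001, 0, 0.012, -0.4, 1],
    [0.001, 0, 0.015, -0.4, 1],
    [0.001, 0, 0.018, -0.4, 1],
    [0.001, 0, 0.02, -0.4, 1],
    [0.001, 0, 0.021, -0.4, 1],
    [0.001, 0, 0.021, -0.4, 1]
  ]
}}

```text
t: 5.4
ee_pos: [453.1, -180.4, 77.2]
ee_rot: [0.727, 0.687, 0.0, 0.001]
wrist_force: [1.9, 4.1, 16.1]
width: 12.0
finger_force: 30.0
```

```bash
python3 -c "
from h import *
go(451.8,-179,77,-3.4)"
```

```text
t 5.4 pos [ 453.1 -180.4   77.2] yaw 86.8 j [-0.61  0.29  1.87  0.    0.97 -0.55] w 12.048207364491649 F [ 1.9  4.1 16.1] T [ 0.66 -0.27 -0.  ]
shift [ 1.4 -1.3  0.1] turn 90.2
```

It went down 20 mm and then met a 16 N stop. Now I'll turn clockwise 90°.

Emit:
{"fn": "arm_command", "kwargs": {
  "steps": [
    [0, 0, 0, 8, 1],
    [0, 0, 0, 16, 1],
    [0, 0, 0, 24, 1],
    [0, 0, 0, 32, 1],
    [0, 0, 0, 40, 1],
    [0, 0, 0, 48, 1],
    [0, 0, 0, 56, 1],
    [0, 0, 0, 64, 1],
    [0, 0, 0, 72, 1],
    [0, 0, 0, 80, 1],
    [0, 0, 0, 87, 1],
    [0, 0, 0, 90, 1]
  ]
}}

```text
t: 6.6
ee_pos: [451.0, -178.3, 77.0]
ee_rot: [1.0, -0.03, -0.001, -0.001]
wrist_force: [-2.9, 8.8, 25.0]
width: 11.8
finger_force: 30.0
```

Emit:
{"fn": "arm_command", "kwargs": {
  "steps": [
    [0, 0, 0, 0, 1],
    [0, 0, 0, 0, 1],
    [0, 0, 0, 0, 1]
  ]
}}

```text
t: 6.9
ee_pos: [451.1, -178.2, 77.1]
ee_rot: [1.0, -0.028, -0.001, -0.001]
wrist_force: [-3.4, 9.5, 24.7]
width: 11.8
finger_force: 30.0
```

```bash
python3 -c "
from h import *
go(451.8,-179,160,-3.4)"
```

```text
t 6.9 pos [ 451.1 -178.2   77.1] yaw -3.2 j [-0.61  0.29  1.87  0.    0.98  1.02] w 11.760896079503016 F [-3.4  9.5 24.7] T [1.97 0.82 0.01]
shift [  0.6   0.5 -82.9] turn 0.2
```

Emit:
{"fn": "arm_command", "kwargs": {
  "steps": [
    [0, 0, -0.001, 0, 1],
    [0, 0, -0.001, 0, 0.5],
    [0, 0, -0.001, 0, 0.5],
    [0, 0, -0.001, 0, 0.5],
    [0, 0, -0.001, 0, 0.5],
    [0, 0, -0.001, 0, 0.5],
    [0, 0, -0.03, 0, 0.5],
    [0, 0, -0.07, 0, 0.5],
    [0, 0, -0.1, 0, 0.5],
    [0, 0, -0.13, 0, 0.5],
    [0, 0, -0.13, 0, 0.5]
  ]
}}

```text
t: 8.0
ee_pos: [454.2, -181.4, 209.8]
ee_rot: [1.0, -0.028, 0.003, 0.002]
wrist_force: [0.6, -0.5, 0.3]
width: 46.2
finger_force: 0.0
```

```bash
python3 -c "
from h import *
go(451.8,-179,160,-3.4)
a=shot('scene','f0.png');a=cv2.resize(a[190:310,210:350],None,fx=4,fy=4,interpolation=cv2.INTER_CUBIC);cv2.imwrite('pics/f.png',a)"
```

```text
t 8.0 pos [ 454.2 -181.4  209.8] yaw -3.2 j [-0.61  0.15  1.7  -0.    1.29  1.02] w 46.21718895811214 F [ 0.6 -0.5  0.3] T [0.01 0.16 0.  ]
shift [-2.9 -2.5 49.8] turn 0.2
```

View pics/f.png

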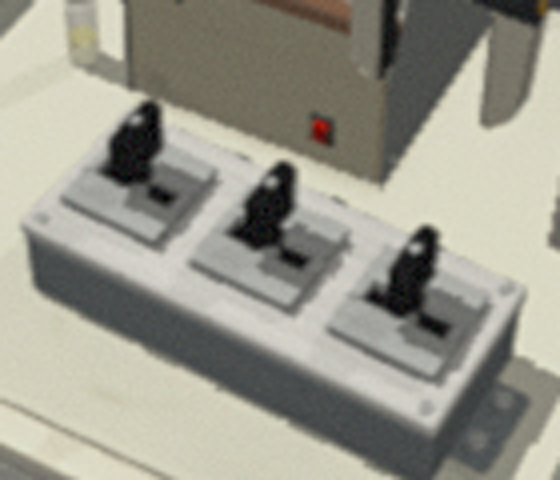

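The third wing, at crop (415,270), now sits down and across the box just like the other two, and the gripper is clear of it.

```bash
python3 -c "
from h import *
print(ticket.job_done())"
```

```text
the job is handed in; nothing more can be done
None
```

The raised fastener was turned back into line, pushed fully in and turned a quarter turn clockwise; the last picture shows it down and across the box like the other two, and the job was handed in at about 8 s (no verdict was returned).

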